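Lay the gallery rail and clamp it to the corner shelf

ROBOT

A 6-joint arm with a two-finger parallel gripper is mounted at the origin on the work surface. World frame = base frame: x ahead of the robot, y to its left, z up, the work surface at z = 0. Lengths are in mm, angles in rad, forces in N, time in s.
With the tool pointing down it reaches from about 400 to 925 mm from the base axis. Payload 12.5 kg.
Tool frame: the origin (TCP) lies on the centre line of the jaws, within the pads' length; the fingertips stand 17 mm ahead of it and the grasp point (between the pads) lies 2 mm behind it; z points along the fingers, y is the line along which they close (so a half turn about z gives the same grasp; the last joint's range is limited). The gripper opens to 95 mm and grips with 3 to 60 N. Pads are 20 mm wide; open, the fingers measure 119 mm over their backs; the gripper's body (75 mm by 180 mm) begins 59 mm behind the grasp point.
Start: joints at [-1.397, 0.491, 1.559, -0, 1.092, -0.106], TCP at [172.625, -600.707, 203.761] pointing down, gripper open.
Joint ranges: [-3.1, 3.1], [-0.84, 2.19], [0.05, 2.79], [-1.13, 4.28], [0.06, 2.93], [-2.69, 2.69]. Speed limits (rad/s): [2.22, 2.22, 2.79, 3.14, 3.14, 3.14].

INTERFACE

Orientations are given as [roll, pitch, yaw] about the fixed x, y, z axes, in that order (R = Rz(yaw) Ry(pitch) Rx(roll)).
In Python, from cell import env gives the robot as it stands.
- The arm moves only by the tool drive_tool, never from a script. Its argument "deltas" is text: rows parted by semicolons, each of 4 numbers parted by spaces: the shift along the world's x, y, z normalised to -1 to 1, where 1 is 100 mm, then the turn about the world's z normalised to -1 to 1, where 1 is 180 degrees. A call has 1 to 10 rows; each row shifts and turns the commanded pose from where the row before left it; what a row does not reach is not made up. A row lasts 1/12 s, in which the tool goes at most 41.7 mm and 7.16 degrees, less where a joint would pass 70% of its speed; a pose out of reach is approached as far as the arm can. A call with a number of a shift or a turn outside -1 to 1 is refused whole. A call with a gripper value outside its range is refused whole. "gripper" is the closure, from 0 (fully open) to 1 (shut), set as the call begins (left out, the last holds). The fingers move at their own pace and stop on an object; the grip force is fixed at half the most. Time passes only in rows, so rows that do not move let the fingers close. It gives the time, the measured TCP pose, the force, the opening and the grip force at its end, in the units of the state.
- env.state(): the state, without advancing time (a new reading comes with each control period).
- env.read_camera(name): name is "scene" or "top" or "wrist"; returns (picture, depth): 384x512x3 uint8, red, green, blue; 384x512 float32, mm along the optical axis (not along the pixel's ray), 0 where there is no reading.
- env.camera_params(name): a dict with "mtx" (3x3 intrinsics, pixels), "camera_from_world" (4x4, takes a point from world to camera coordinates); the wrist camera has in their place "mount" (4x4, takes a point from camera to tool coordinates, whose origin is the TCP and whose axes are the flange's). Camera axes: x right, y down, z forward; pixel columns grow to the right and rows downward; lengths in mm; the calibration is good to about 2 mm. A picture is of the moment at which its call begins: read the wrist's pose just before it. camera_params takes no time and is no camera call.
- env.job_done(): hands the job in; it is judged then, once.
The state is a dict: "t": time; "joints": joint angles; "qvel": joint speeds; "tau": joint torques, N m; "eef_pos": TCP position; "tcp_rot": TCP orientation; "ft_force": force on the tool from outside, world axes, zero at the start; "moment": the same for the moment, N m; "opening": opening from 0.0 (shut) to 1.0 (fully open); "grip_force": force on a finger pad.
Only numpy, scipy, OpenCV 4.12 (cv2) and the standard library are available. Lean on these libraries where they do the work, as an engineer would, in place of code of your own. Each camera call takes 0.05 s, during which the arm holds its last target. There are 200 camera calls.

TASK

Lay the loose pale-wood rail, standing on its narrow face, across the two dark steel brackets at the front edge of the teal corner-shelf board, centred, and let go of it. Then pump the orange clamp trigger towards the black handle, as often as it takes, until the yellow pad has pushed the rail flush against the board edge and the pad's spring is squeezed to about half of its 20 mm travel, never anywhere near its end. Move the clamp by its trigger only, leave the tea things where they stand, and finish while still holding the trigger forward, so that the pad keeps pressing.

Things in the scene. Friction and masses are not known exactly. Their poses are not given: they have to be found in the camera images.
- shelf: Fixed assembly: teal board, brackets, clamp. Origin on the table, straight below where the rail's middle belongs when flush; x = clamping direction (from the clamp to the board), y along the board's front edge, z up. All shelf coordinates are in mm in this frame. Clamp head x -210 to -126, 34 wide, top z 69; toothed rod along x at z 50, reaching back to x -280
- board_edge (a point): Top middle of the teal board's front edge, shelf (12, 0, 54). The board is 22 thick (z 32 to 54), its front edge 300 wide along y
- seat_left (a point): Centre of the flat top of the dark steel bracket at shelf y +90, shelf (-10, 90, 40). Brackets are 20 wide in y; the free seat runs in x from -32 (behind it a lip 6 thick, 7 tall) to the board edge at +12: 44 of room for the 24 thick rail
- seat_right (a point): The same on the other bracket, shelf (-10, -90, 40)
- handle_top (a point): Top centre of the clamp's black fixed handle, 14 x 14, shelf (-134, 0, 128); it stands from z 60 up, ahead of the trigger, and does not move
- rail: Loose pale-wood rail, a bar 24 thick (own x) x 220 long (own y) x 45 tall (own z), 0.16 kg nominal. Origin at the centre of its underside. It starts standing on its 24 wide face on the table, left or right of the shelf
- rail_mid (a point): Centre of the rail. Seated on the brackets and flush with the board it lies at x = 0, y = 0, z = 62.5 in the frame of shelf
- trigger: Orange trigger, upright block 14 (x) x 24 (y) x 56 (z), origin at its centre, axes of shelf. At rest at shelf (-190, 0, 112). Slides only along shelf +x, 28 of travel to a hard stop, and springs back by itself (2 N at rest to 4 N at full travel). Can be pinched across y from above, or pushed from behind
- trigger_top (a point): Top centre of the trigger, 28 above its centre. Going forward its pawl takes the toothed rod along (teeth 8 apart: up to 8 of each stroke is idle, a full stroke gains 16 to 24); coming back it slips over the teeth. Moving the rod takes 4 N besides the trigger's spring; the pad's force comes on top
- jaw: Steel rod with 24 x 24 flange; origin at the centre of the flange's front face, axes of shelf. Starts at shelf x -114 to -92, y 0, z 50; slides only along x, to -13 at most. When the trigger is let back it stays within 3 mm (4 N friction), but a pad squeezed harder than that pushes it back: a firm clamp must be held by the trigger
- pad: Yellow pad 8 (x) x 34 x 20 (z) on a coil spring ahead of the flange; origin at the centre of its front face, axes of shelf. Unloaded its face is 30 ahead of jaw; the spring yields 1 mm per N, 20 of travel: 20 ahead = squeezed 10 (10 N); 10 ahead = end of travel, which crushes the rail. It meets a flush rail at shelf x -12
- bowls: Bystander: stack of three nested steel tea bowls, 110 across, 74 tall; origin under its centre
- sugar: Bystander: glass sugar pot with steel hinged lid (kept shut), 90 across, 91 tall; origin under its centre
- teapot: Bystander: blue ceramic teapot with a bamboo arch handle, 140 across, 165 tall, spout towards its -y to 115 from the centre; origin under its centre
- scoop: Bystander: white plastic scoop, bowl 60 x 45 x 22, handle to its -x, 112 from the centre; origin under the bowl
Not all that is in view belongs to the job. Of the things shaped like the rail, the wood one is meant.

How it is judged (in metres and radians):
On the way, in this order (a step that is already met when the one before it is completed fails the run):
1. the rail lies across both brackets and has been let go, the pad not yet touching it (x of rail_mid in the frame of shelf between -0.022 and 0.003 m and y of rail_mid in the frame of shelf between -0.025 and 0.025 m and z of rail_mid in the frame of shelf between 0.058 and 0.067 m and angle between the y axis of rail and the y axis of shelf, either way round below 0.2 rad and angle between the z axis of rail and the z axis of shelf, either way round below 0.1 rad and contact force between the fingers and rail below 0.3 N and contact force between pad and rail below 0.2 N), for 0.2 s.
2. the clamp pad has been pumped up against the rail (contact force between pad and rail above 0.4 N), for 0.1 s.
At the end, for the whole second after the job is handed in: The rail stands on both brackets, centred within 25 mm, flush with the board edge within 4 mm and 0.04 rad, not touched by the fingers; the pad's spring is squeezed by 6.5 to 15.5 mm (pressing with 5 to 18 N) and the fingers still bear on the trigger (over 1.5 N), all through the last second (x of rail_mid in the frame of shelf between -0.004 and 0.004 m and y of rail_mid in the frame of shelf between -0.025 and 0.025 m and z of rail_mid in the frame of shelf between 0.058 and 0.067 m and angle between the y axis of rail and the y axis of shelf, either way round below 0.04 rad and angle between the z axis of rail and the z axis of shelf, either way round below 0.1 rad and contact force between the fingers and rail below 0.3 N and x of pad in the frame of jaw between 0.0145 and 0.0235 m and contact force between pad and rail between 5 and 18 N and contact force between the fingers and trigger above 1.5 N and linear speed of rail below 0.02 m/s); the arm keeps its last pose, push and grip.
It fails at once if the pad spring is squeezed to within 2.5 mm of its end (the rail is crushed) (x of pad in the frame of jaw below 0.0125 m).
It fails at once if the robot moves the rod or pad by hand instead of by the trigger (contact force between any of the fingers, the arm and jaw above 3 N or contact force between any of the fingers, the arm and pad above 3 N).
It fails at once if a tea thing (bowls, sugar pot, teapot or scoop) is shifted by more than 30 mm (distance of any of bowls, sugar, teapot, scoop from where it was at the start of the episode above 0.03 m).
It also fails if it takes over 72 s, if anything falls off the work surface, if the arm or the gripper's body presses on something with over 40 N, if the wrist force passes 120 N, or if a joint passes its speed limit or range.

## Working session

There is one attempt and no reset: what is moved stays moved. The work goes in short steps, Python scripts to look and compute and a tool call to move; the robot and the scene stay as the last step left them, time stands still between calls to the robot, and variables do not carry over. Pictures are saved under pics/ and viewed, at most 10 in all, crops included, and the job is handed in when it is done.

Besides the shell and the picture viewer there is one more tool, called after "Emit:" as a command line: name --argument value ..., lists and objects as JSON in quotes. drive_tool: Moves the arm, as the interface text tells. Its arguments: {"type":"object","properties":{"deltas":{"type":"string"},"gripper":{"type":"number"}},"required":["deltas"]}

```bash
mkdir -p pics; ls
python3 - <<'E'
from cell import env
import cv2,numpy as np
for n in("scene","top"):
    p,d=env.read_camera(n); cv2.imwrite(f"pics/{n}0.png",p[:,:,::-1]); np.savez(f"{n}0.npz",p=p,d=d)
    c=env.camera_params(n); print(n,c)
print(env.camera_params("wrist")); print(env.state())
E
```

```text
pics
scene {'mtx': array([[379.38479623,   0.        , 256.44504441],
       [  0.        , 379.38479623, 187.34498432],
       [  0.        ,   0.        ,   1.        ]]), 'camera_from_world': array([[-7.87052781e-01,  6.16706421e-01, -1.48698064e-02,
         3.23868493e+02],
       [ 4.33071153e-01,  5.35206634e-01, -7.25260805e-01,
        -1.34055979e+02],
       [-4.39314576e-01, -5.77258217e-01, -6.88313630e-01,
         1.69517298e+03],
       [ 0.00000000e+00,  0.00000000e+00,  0.00000000e+00,
         1.00000000e+00]])}
top {'mtx': array([[413.69625017,   0.        , 256.61413621],
       [  0.        , 413.69625017, 185.8109448 ],
       [  0.        ,   0.        ,   1.        ]]), 'camera_from_world': array([[ 5.88607815e-03, -9.99981619e-01, -1.45439053e-03,
         2.11368230e+01],
       [-9.97933246e-01, -5.78094043e-03, -6.39985656e-02,
         4.45591344e+02],
       [ 6.39889815e-02,  1.82808522e-03, -9.97948931e-01,
         1.61050520e+03],
       [ 0.00000000e+00,  0.00000000e+00,  0.00000000e+00,
         1.00000000e+00]])}
{'mtx': array([[276.04639214,   0
[... 447 characters left out ...]
e+00,
         1.00000000e+00]])}
{'t': 0.1, 'joints': array([-1.39661782e+00,  4.91527344e-01,  1.55937816e+00, -1.47674060e-05,
        1.09169241e+00, -1.05591490e-01]), 'qvel': array([-0.00101039, -0.00127342, -0.00056181,  0.00037667, -0.00152237,
        0.0002167 ]), 'tau': array([ 1.81158608e-03, -6.13621473e+01, -2.58604413e+01,  6.93566795e-02,
        4.71012841e-02, -6.75093747e-05]), 'eef_pos': array([ 172.56943048, -600.47635246,  203.20631586]), 'tcp_rot': array([-3.14059162e+00, -9.29241612e-05,  2.79776760e-01]), 'ft_force': array([ 0.38607449,  0.00294674, -0.05662214]), 'moment': array([0.00720076, 0.05996485, 0.01123616]), 'grip_force': 0.0, 'opening': 1.0009619729622823}
```

View pics/top0.png

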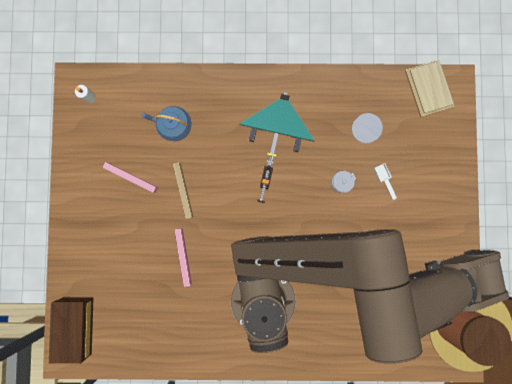

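View pics/scene0.png

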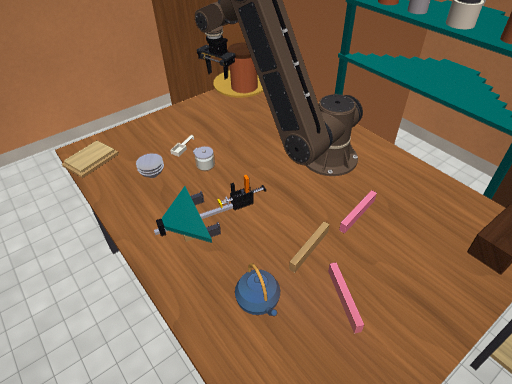

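The top view shows the teal board at (280,120) and the clamp at (267,175). There are three rail-like bars: pink at (130,177), pink at (182,257) and pale wood at (182,190). The wood one fits the description. The slab at (430,88) is too wide to be the rail. I'll measure next and make one enlarged crop.

```bash
cat > h.py <<'E'
import numpy as np,cv2
from cell import env
def ray(n,uv,z,T=None):
    """pixels -> world xy on plane z. T=world_from_camera for wrist"""
    c=env.camera_params(n); 
    if T is None: T=np.linalg.inv(c["camera_from_world"])
    uv=np.atleast_2d(uv).astype(float)
    d=np.c_[(uv-c["mtx"][:2,2])/c["mtx"][0,0],np.ones(len(uv))]@T[:3,:3].T
    o=T[:3,3]; s=(z-o[2])/d[:,2]
    return o+d*s[:,None]
def wristT():
    from scipy.spatial.transform import Rotation as R
    s=env.state(); W=np.eye(4); W[:3,:3]=R.from_euler("xyz",s["tcp_rot"]).as_matrix(); W[:3,3]=s["eef_pos"]
    return W@env.camera_params("wrist")["mount"]
def mask(p,lo,hi):
    return cv2.inRange(cv2.cvtColor(p,cv2.COLOR_RGB2HSV),lo,hi)
E
python3 - <<'E'
from h import *
f=np.load("top0.npz"); p,d=f["p"],f["d"]
big=cv2.resize(p[80:290,90:330],None,fx=2.8,fy=2.8,interpolation=cv2.INTER_CUBIC); cv2.imwrite("pics/crop1.png",big[:,:,::-1])
hsv=cv2.cvtColor(p,cv2.COLOR_RGB2HSV); print(hsv[190,182],hsv[120,280],hsv[190,220],hsv[182,264])
m=mask(p,(80,120,40),(95,255,255)); m[:85]=0
cs=max(cv2.findContours(m,0,1)[0],key=cv2.contourArea)
a,tri=cv2.minEnclosingTriangle(cs); print("teal px",a,cs.reshape(-1,2).min(0),cs.reshape(-1,2).max(0)); print(ray("top",tri.reshape(-1,2),54).round(1))
for n,lo,hi in(("rail",(15,60,120),(25,150,255)),("orange",(5,180,150),(15,255,255)),("yellow",(24,150,150),(32,255,255))):
    m=mask(p,lo,hi); r=np.zeros_like(m); r[90:230,160:320]=m[90:230,160:320]
    for c in cv2.findContours(r,0,1)[0]:
        if cv2.contourArea(c)>4: 
            b=cv2.boxPoints(cv2.minAreaRect(c)); print(n,cv2.contourArea(c),b.mean(0).round(1),ray("top",b,45).round(0)[:,:2].tolist())
E
```

```text
[ 20  74 194] [ 87 132 154] [ 15 122 167] [ 16 178 223]
teal px 1414.48046875 [241  99] [312 140]
[[ 794.3  -84.    54. ]
 [ 683.5   91.5   54. ]
 [ 619.7 -194.6   54. ]]
rail 40.0 [173.3 119. ] [[713.0, 403.0], [727.0, 399.0], [691.0, 296.0], [678.0, 300.0]]
rail 20510.5 [239.5 159.5] [[276.0, 393.0], [817.0, 404.0], [820.0, -218.0], [279.0, -216.0]]
```

View pics/crop1.png

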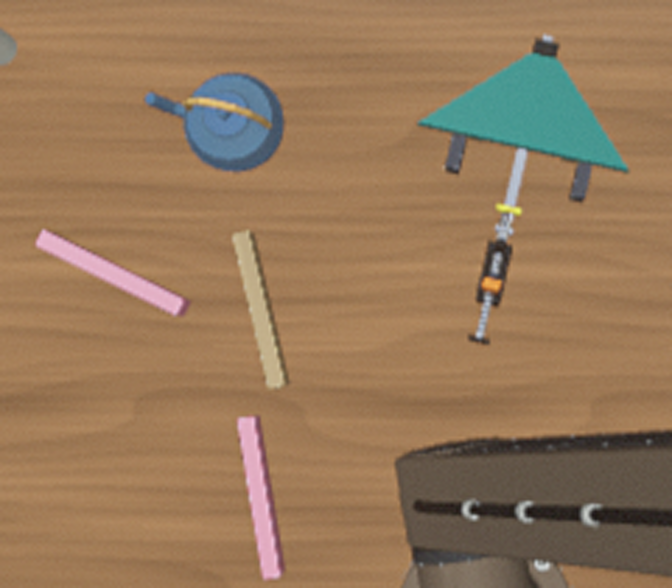

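The crop confirms it: the only pale-wood bar is at crop (260,310), which is full-image px (183,190). Both other bars are pink. Next I'll get accurate poses for the rail, the shelf edge and the trigger.

Run:
```python
from h import *
f=np.load("top0.npz"); p,d=f["p"],f["d"]
r=np.zeros(p.shape[:2],np.uint8); m=mask(p,(15,20,120),(40,98,255)); r[155:225,165:200]=m[155:225,165:200]
c=max(cv2.findContours(r,0,1)[0],key=cv2.contourArea)
b=cv2.boxPoints(cv2.minAreaRect(c)); w=ray("top",b,45)[:,:2]
e=[w[1]-w[0],w[2]-w[1]]; print("rail",w.mean(0).round(1),[np.linalg.norm(x).round(1) for x in e],[np.degrees(np.arctan2(x[1],x[0])).round(1) for x in e])
# depth check
Tm=np.linalg.inv(env.camera_params("top")["camera_from_world"]); K=env.camera_params("top")["mtx"]
def pt(u,v):
    q=np.array([(u-K[0,2])/K[0,0],(v-K[1,2])/K[1,1],1])*d[v,u]; return (Tm[:3,:3]@q+Tm[:3,3]).round(0)
print(pt(182,190),pt(280,120))
t=mask(p,(80,80,40),(95,255,255)); t[:90]=0; t[145:]=0; t[:,:225]=0;t[:,330:]=0
c=max(cv2.findContours(t,0,1)[0],key=cv2.contourArea); h=cv2.approxPolyDP(c,3,True).reshape(-1,2); print(h.tolist(),ray("top",h,54).round(1)[:,:2].tolist())
# front edge: bottom pixels by column
cols=np.arange(246,308); rows=[np.where(t[:,x])[0].max()+.5 for x in cols]
P=ray("top",np.c_[cols,rows],54)[:,:2]; l=cv2.fitLine(P.astype(np.float32),cv2.DIST_HUBER,0,.01,.01).ravel(); print("edge",l,)
for n,lo,hi,z in(("orange",(5,150,150),(16,255,255),140),("yellow",(24,120,130),(34,255,255),60)):
    m=mask(p,lo,hi); m[:145]=0;m[205:]=0;m[:,:245]=0;m[:,290:]=0
    ys,xs=np.nonzero(m); print(n,len(xs),ray("top",[[xs.mean(),ys.mean()]],z).round(1), xs.min(),xs.max(),ys.min(),ys.max())
```

```text
rail [425.3 310.3] [np.float64(26.3), np.float64(221.2)] [np.float64(-76.3), np.float64(-165.8)]
[426. 312.  41.] [699. -66.  51.]
[[240, 123], [313, 140], [287, 100], [277, 100]] [[686.1, 89.4], [621.3, -192.8], [777.4, -92.3], [777.2, -53.5]]
edge [ 2.1722260e-01  9.7612208e-01  6.5049902e+02 -5.0354336e+01]
orange 20 [[453.8  -6.4 140. ]] 262 268 179 183
yellow 21 [[563.5 -30.8  60. ]] 267 275 153 156
```

Emit:
drive_tool --deltas ".33 .2 .02 0;.33 .2 .02 0;.33 .2 .02 0;.33 .2 .02 0;.33 .2 .02 0;.33 .2 .02 0;.33 .2 .02 0;.33 .2 .02 0;.33 .2 .02 0;.33 .2 .02 0" --gripper 0.2

```text
t: 0.93
eef_pos: [504.0, -399.3, 223.6]
tcp_rot: [-3.141, 0.0, 0.28]
ft_force: [0.1, -0.8, -0.1]
opening: 0.799
grip_force: 0.0
```

Emit:
drive_tool --deltas ".02 .4 0 0;.02 .4 0 0;.02 .4 0 0;.02 .4 0 0;.02 .4 0 0;.02 .4 0 0;.02 .4 0 0;.02 .4 0 0;.02 .4 0 0;.02 .4 0 0"

```text
t: 1.77
eef_pos: [522.2, 1.2, 223.7]
tcp_rot: [-3.142, 0.0, 0.28]
ft_force: [1.4, 0.8, 0.0]
opening: 0.797
grip_force: 0.0
```

Emit:
drive_tool --deltas "-.12 .39 0 -.005;-.12 .39 0 -.005;-.12 .39 0 0;-.12 .39 0 0;-.12 .39 0 0;-.12 .39 0 0;-.12 .39 0 0;-.12 .39 0 0;0 0 0 0;0 0 0 0"

```text
t: 2.6
eef_pos: [425.6, 312.8, 223.4]
tcp_rot: [3.141, 0.001, 0.252]
ft_force: [0.5, -0.6, 0.3]
opening: 0.801
grip_force: 0.0
```

One close wrist look at the rail. The top view is now clear of the arm's start pose, so I'll look at the trigger and shelf later.

Run:
```python
from h import *
T=wristT(); p,d=env.read_camera("wrist"); cv2.imwrite("pics/w1.png",p[:,:,::-1])
m=mask(p,(15,20,120),(40,100,255)); m=cv2.morphologyEx(m,cv2.MORPH_OPEN,np.ones((5,5)))
for c in sorted(cv2.findContours(m,0,1)[0],key=cv2.contourArea)[-3:]:
    b=cv2.boxPoints(cv2.minAreaRect(c)); w=ray("wrist",b,45,T)[:,:2]
    e=[w[1]-w[0],w[2]-w[1]]; print(b.mean(0),"rail",w.mean(0).round(1),[np.linalg.norm(x).round(1) for x in e],[np.degrees(np.arctan2(x[1],x[0])).round(1) for x in e])
```

```text
[255.5 161.5] rail [424.7 314.5] [np.float64(20.7), np.float64(216.6)] [np.float64(-75.6), np.float64(-165.2)]
```

View pics/w1.png

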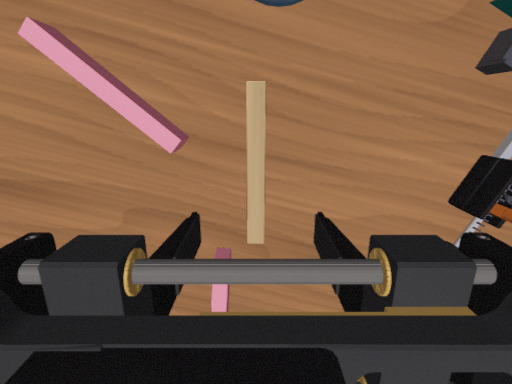

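The wrist view shows the wood rail at (256,162), midway between and parallel to the fingers. The measured position agrees with the top view to within about 4 mm, so I'm going down.

Emit:
drive_tool --deltas "0 .01 -.35 0;0 0 -.35 0;0 0 -.35 0;0 0 -.3 0;0 0 -.25 0;0 0 -.15 0;0 0 -.083 0;0 0 0 0"

```text
t: 3.32
eef_pos: [426.6, 310.8, 39.1]
tcp_rot: [3.141, 0.003, 0.247]
ft_force: [-0.1, -0.2, 0.8]
opening: 0.801
grip_force: 0.0
```

Emit:
drive_tool --deltas "0 0 0 0;0 0 0 0;0 0 0 0;0 0 0 0;0 0 0 0;0 0 0 0" --gripper 1

```text
t: 3.82
eef_pos: [426.7, 312.4, 40.9]
tcp_rot: [-3.141, -0.001, 0.249]
ft_force: [0.5, 1.1, 1.2]
opening: 0.436
grip_force: 0.0
```

Emit:
drive_tool --deltas "0 0 .1 0;0 0 .2 0;0 0 .3 0;0 0 .3 0;0 0 .3 0;0 0 .3 0;0 0 .2 0;0 0 0 0"

```text
t: 4.48
eef_pos: [427.7, 313.0, 215.4]
tcp_rot: [-3.14, -0.007, 0.249]
ft_force: [0.2, -0.4, -0.4]
opening: 0.005
grip_force: 0.0
```

The fingers close slowly (about 0.75/s), so I lifted before they had gripped. I'll open and check where the rail is.

Emit:
drive_tool --deltas "0 0 0 0;0 0 0 0;0 0 0 0;0 0 0 0;0 0 0 0;0 0 0 0;0 0 0 0;0 0 0 0;0 0 0 0;0 0 0 0" --gripper 0.3

```text
t: 5.32
eef_pos: [426.6, 312.3, 210.4]
tcp_rot: [3.142, 0.0, 0.248]
ft_force: [-0.6, -0.8, -0.6]
opening: 0.647
grip_force: 0.0
```

```bash
cat > rail.py <<'E'
from h import *
T=wristT(); print(env.state()["eef_pos"].round(1)); p,d=env.read_camera("wrist"); cv2.imwrite("pics/w2.png",p[:,:,::-1])
m=mask(p,(15,20,120),(40,100,255)); m=cv2.morphologyEx(m,cv2.MORPH_OPEN,np.ones((5,5)))
for c in sorted(cv2.findContours(m,0,1)[0],key=cv2.contourArea)[-2:]:
    b=cv2.boxPoints(cv2.minAreaRect(c)); w=ray("wrist",b,45,T)[:,:2]
    e=[w[1]-w[0],w[2]-w[1]]; print(b.mean(0),"rail",w.mean(0).round(1),[np.linalg.norm(x).round(1) for x in e],[np.degrees(np.arctan2(x[1],x[0])).round(1) for x in e])
u,v=b.mean(0).astype(int); K=env.camera_params("wrist")["mtx"]
q=np.array([(u-K[0,2])/K[0,0],(v-K[1,2])/K[0,0],1])*d[v,u]; print("depth pt",(T[:3,:3]@q+T[:3,3]).round(1))
E
python3 rail.py
```

```text
[426.6 312.3 210.4]
[254.5 164. ] rail [424.6 315. ] [np.float64(22.4), np.float64(216.4)] [np.float64(-75.8), np.float64(-165.4)]
depth pt [433.2 317.8  45.6]
```

The rail is unmoved and still standing (top at 45.6). I'll try again with a longer close.

Emit:
drive_tool --deltas "0 .02 -.35 0;0 0 -.35 0;0 0 -.35 0;0 0 -.3 0;0 0 -.2 0;0 0 -.1 0;0 0 -.055 0;0 0 0 0"

```text
t: 6.03
eef_pos: [426.6, 314.3, 39.6]
tcp_rot: [3.141, 0.001, 0.248]
ft_force: [-0.3, -0.4, 0.4]
opening: 0.7
grip_force: 0.0
```

Emit:
drive_tool --deltas "0 0 0 0;0 0 0 0;0 0 0 0;0 0 0 0;0 0 0 0;0 0 0 0;0 0 0 0;0 0 0 0;0 0 0 0;0 0 0 0" --gripper 1

```text
t: 6.87
eef_pos: [426.6, 314.3, 39.9]
tcp_rot: [3.141, 0.0, 0.248]
ft_force: [-1.1, 0.7, 0.7]
opening: 0.056
grip_force: 0.0
```

Opening 0.056 means nothing is between the fingers. I need to see why.

```bash
python3 rail.py
python3 - <<'E'
from h import *
p,d=env.read_camera("scene"); a=cv2.resize(p[130:330,230:430],(400,400)); w=cv2.imread("pics/w2.png"); 
cv2.imwrite("pics/c2.png",np.hstack([a[:,:,::-1],cv2.resize(w,(400,300)).copy() if 0 else cv2.copyMakeBorder(cv2.resize(w,(400,300)),0,100,0,0,0)]))
print(env.state())
E
```

```text
[426.6 314.3  39.9]
[256.5 297.5] rail [368.  299.9] [np.float64(12.5), np.float64(23.7)] [np.float64(-75.8), np.float64(-165.4)]
[255.49997 155.99998] rail [464.7 325. ] [np.float64(21.6), np.float64(133.4)] [np.float64(-75.8), np.float64(-164.8)]
depth pt [471.8 327.1  44.8]
{'t': 6.9667, 'joints': array([ 5.10310490e-01,  5.89262604e-01,  1.94351153e+00, -1.85026189e-04,
        6.08819133e-01,  1.83279086e+00]), 'qvel': array([ 0.00061495,  0.00096571, -0.00112106, -0.00151066,  0.00132788,
        0.00116192]), 'tau': array([-3.67169880e-03, -5.68278337e+01, -1.50737357e+01,  7.50253414e-03,
       -8.78410670e-02,  2.07325925e-04]), 'eef_pos': array([426.64151102, 314.30734801,  39.96848804]), 'tcp_rot': array([ 3.14149029e+00, -2.68035627e-05,  2.48467739e-01]), 'ft_force': array([ 0.92048511, -1.01758823, -0.33490641]), 'moment': array([ 0.03764248, -0.030924  , -0.03142228]), 'grip_force': 0.0, 'opening': 0.016365417174417994}
```

View pics/c2.png

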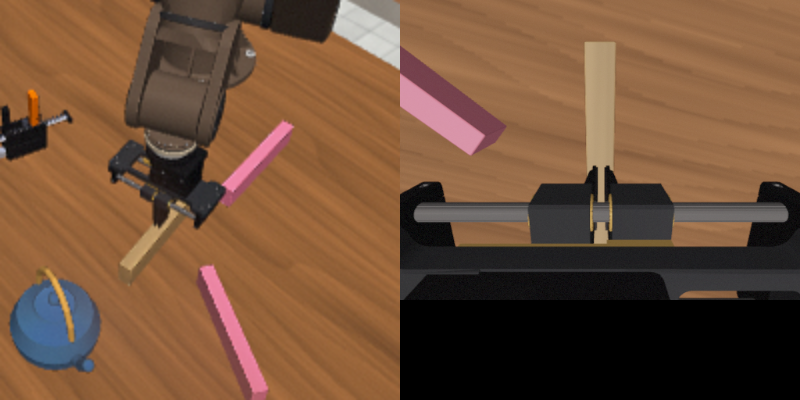

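The wrist view (right half) shows the closed fingers at px (600,185) in line with the rail, yet the jaws are narrower than the rail. The tips look as if they are above it, so I'll check their height by depth.

Run:
```python
from h import *
T=wristT(); p,d=env.read_camera("wrist"); K=env.camera_params("wrist")["mtx"]
v,u=np.mgrid[0:384,0:512]; q=np.stack([(u-K[0,2])/K[0,0]*d,(v-K[1,2])/K[0,0]*d,d],-1)
W=q@T[:3,:3].T+T[:3,3]
for r in range(205,300,10): print(r,[(int(p[r,c].mean()),*W[r,c].round(0).astype(int)) for c in (240,250,256,262,270)])
```

```text
205 [(153, np.int64(436), np.int64(329), np.int64(45)), (152, np.int64(438), np.int64(322), np.int64(45)), (154, np.int64(439), np.int64(318), np.int64(46)), (152, np.int64(440), np.int64(314), np.int64(45)), (149, np.int64(442), np.int64(309), np.int64(46))]
215 [(153, np.int64(429), np.int64(327), np.int64(45)), (13, np.int64(436), np.int64(321), np.int64(57)), (127, np.int64(432), np.int64(316), np.int64(44)), (14, np.int64(437), np.int64(314), np.int64(57)), (149, np.int64(434), np.int64(307), np.int64(45))]
225 [(152, np.int64(500), np.int64(333), np.int64(221)), (13, np.int64(436), np.int64(321), np.int64(74)), (124, np.int64(425), np.int64(315), np.int64(44)), (15, np.int64(438), np.int64(314), np.int64(73)), (18, np.int64(439), np.int64(310), np.int64(72))]
235 [(32, np.int64(458), np.int64(328), np.int64(134)), (27, np.int64(459), np.int64(325), np.int64(134)), (125, np.int64(417), np.int64(313), np.int64(44)), (18, np.int64(437), np.int64(314), np.int64(86)), (26, np.int64(461), np.int64(319), np.int64(135))]
245 [(33, np.int64(458), np.int64(328), np.int64(142)), (27, np.i
[... 803 characters left out ...]
323), np.int64(150)), (111, np.int64(452), np.int64(321), np.int64(146)), (147, np.int64(454), np.int64(320), np.int64(150)), (57, np.int64(457), np.int64(318), np.int64(153))]
285 [(55, np.int64(452), np.int64(326), np.int64(153)), (133, np.int64(451), np.int64(323), np.int64(151)), (133, np.int64(379), np.int64(303), np.int64(46)), (133, np.int64(451), np.int64(319), np.int64(150)), (57, np.int64(454), np.int64(317), np.int64(152))]
295 [(55, np.int64(448), np.int64(325), np.int64(152)), (104, np.int64(446), np.int64(322), np.int64(148)), (156, np.int64(370), np.int64(301), np.int64(45)), (134, np.int64(447), np.int64(318), np.int64(149)), (53, np.int64(451), np.int64(317), np.int64(153))]
```

Emit:
drive_tool --deltas "0 0 .3 0;0 0 .3 0;0 0 .3 0;0 0 .1 0;0 0 0 0;0 0 0 0"

```text
t: 7.52
eef_pos: [426.5, 314.2, 139.6]
tcp_rot: [-3.142, -0.0, 0.248]
ft_force: [0.2, -0.5, -0.1]
opening: 0.005
grip_force: 0.0
```

Run:
```python
from h import *
s=env.state();print(s["eef_pos"].round(1),s["opening"]); M=env.camera_params("wrist")["mount"]; p,d=env.read_camera("wrist"); K=env.camera_params("wrist")["mtx"]
cv2.imwrite("pics/tip.png",cv2.resize(p[150:290,170:340],None,fx=4,fy=4)[:,:,::-1])
v,u=np.mgrid[0:384,0:512]; q=np.stack([(u-K[0,2])/K[0,0]*d,(v-K[1,2])/K[0,0]*d,d],-1)
W=q@M[:3,:3].T+M[:3,3]
for r in range(190,240,4): print(r,[(int(p[r,c].mean()),*W[r,c].round(0).astype(int).tolist()) for c in (246,250,253,260,264)])
```

```text
[426.5 314.2 139.6] 0.005365718603147041
190 [(150, -6, -11, 95), (155, -6, -7, 95), (153, -6, -4, 95), (152, -6, 3, 95), (150, -6, 7, 95)]
194 [(156, -10, -11, 94), (155, -10, -7, 94), (153, -10, -4, 94), (153, -10, 3, 95), (149, -10, 7, 94)]
198 [(156, -15, -12, 95), (154, -15, -7, 95), (153, -15, -4, 94), (151, -14, 3, 94), (150, -15, 7, 96)]
202 [(155, -19, -12, 95), (156, -19, -7, 94), (151, -19, -4, 95), (154, -19, 3, 95), (150, -20, 7, 97)]
206 [(152, -24, -12, 96), (155, -24, -7, 96), (153, -23, -4, 94), (153, -24, 3, 95), (150, -24, 7, 94)]
210 [(154, -28, -12, 94), (155, -28, -7, 95), (156, -28, -4, 96), (153, -28, 3, 95), (150, -28, 7, 95)]
214 [(153, -32, -12, 94), (90, 11, -5, -17), (18, 11, -3, -16), (24, 11, 2, -17), (71, -33, 7, 95)]
218 [(127, 11, -7, -22), (16, 11, -4, -23), (14, 11, -3, -23), (19, 10, 2, -22), (20, 11, 4, -23)]
222 [(14, 11, -7, -29), (15, 11, -4, -28), (13, 11, -2, -29), (16, 11, 2, -30), (19, 11, 4, -29)]
226 [(16, 11, -6, -35), (6, 10, -4, -34), (9, 11, -2, -34), (14, 11, 2, -34), (16, 10, 4, -34)]
230 [(12, 11, -6, -40), (20, 11, -4, -40), (15, 11, -2, -40), (13, 11, 2, -39), (16, 10, 4, -38)]
234 [(17, 11, -6, -45), (21, 10, -4, -44), (18, 11, -2, -45), (22, 10, 2, -44), (21, 11, 4, -46)]
238 [(26, 34, -4, -97), (27, 34, -2, -97), (20, 11, -2, -51), (19, 11, 1, -50), (32, 34, 2, -96)]
```

View pics/tip.png

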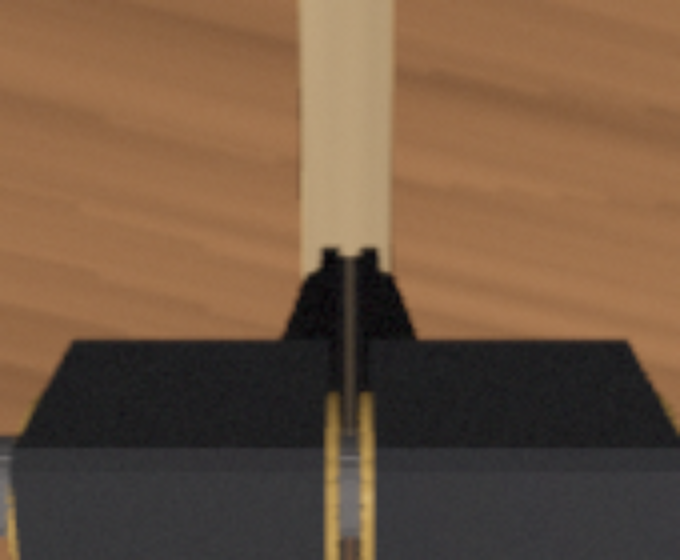

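The view shows the fingertips ending at crop (350,250). The depth there puts them about 15 mm behind the reported TCP, not 17 mm ahead as described. The rail top reads a correct 45 through the same chain, so the camera pose is fine and the tool's stated length is about 32 mm off. I'll work with tip z = eef z + 15, go down to eef z = 8, and watch the force.

Emit:
drive_tool --deltas "0 0 0 0;0 0 0 0;0 0 0 0;0 0 0 0;0 0 0 0;0 0 0 0;0 0 0 0;0 0 0 0;0 0 0 0;0 0 0 0" --gripper 0.35

```text
t: 8.4
eef_pos: [426.6, 314.3, 140.0]
tcp_rot: [3.142, -0.0, 0.248]
ft_force: [-0.2, 0.5, -0.2]
opening: 0.63
grip_force: 0.0
```

Emit:
drive_tool --deltas "0 0 -.3 0;0 0 -.3 0;0 0 -.3 0;0 0 -.2 0;0 0 -.1 0;0 0 -.06 0;0 0 -.05 0;0 0 0 0;0 0 0 0"

```text
t: 9.15
eef_pos: [427.0, 314.5, 9.7]
tcp_rot: [-3.141, -0.001, 0.248]
ft_force: [0.3, 0.5, 0.7]
opening: 0.646
grip_force: 0.0
```

Emit:
drive_tool --deltas "0 0 0 0;0 0 0 0;0 0 0 0;0 0 0 0;0 0 0 0;0 0 0 0;0 0 0 0;0 0 0 0;0 0 0 0;0 0 0 0" --gripper 1

```text
t: 9.98
eef_pos: [426.7, 314.3, 9.0]
tcp_rot: [3.142, -0.0, 0.248]
ft_force: [-0.0, 1.1, 2.2]
opening: 0.247
grip_force: 30.0
```

Gripped, at 23.5 mm opening and 30 N. Now lift and carry the rail to the shelf.

Emit:
drive_tool --deltas "0 0 .1 0;0 0 .25 0;0 0 .35 0;0 0 .35 0;0 0 .35 0;0 0 .2 0;0 0 0 0"

```text
t: 10.57
eef_pos: [427.9, 315.1, 173.7]
tcp_rot: [-3.14, -0.007, 0.248]
ft_force: [0.2, 0.2, -1.7]
opening: 0.248
grip_force: 30.0
```

Emit:
drive_tool --deltas ".17 -.3 0 .03;.17 -.3 0 .03;.17 -.3 0 .03;.17 -.3 0 .03;.17 -.3 0 .03;.17 -.3 0 .03;.17 -.3 0 .03;.17 -.3 0 .03;.17 -.3 0 .03;.17 -.3 0 .03"

```text
t: 11.4
eef_pos: [596.6, 12.6, 168.0]
tcp_rot: [-3.14, 0.0, 1.195]
ft_force: [0.9, -0.3, -1.5]
opening: 0.25
grip_force: 30.0
```

Emit:
drive_tool --deltas ".17 -.3 0 .03;.17 -.28 0 .021;0 0 0 0;0 0 0 0;0 0 0 0"

```text
t: 11.82
eef_pos: [629.8, -43.4, 168.0]
tcp_rot: [-3.14, -0.0, 1.35]
ft_force: [0.2, 1.2, -1.5]
opening: 0.254
grip_force: 30.0
```

Run:
```python
from h import *
T=wristT(); p,d=env.read_camera("wrist"); cv2.imwrite("pics/w3.png",p[:,:,::-1])
O=np.array([638.8,-47.7]); ex=np.array([.9761,-.2172]); ey=np.array([.2172,.9761])
K=env.camera_params("wrist")["mtx"]
v,u=np.mgrid[0:384,0:512]; q=np.stack([(u-K[0,2])/K[0,0]*d,(v-K[1,2])/K[0,0]*d,d],-1); W=q@T[:3,:3].T+T[:3,3]
S=np.stack([(W[...,:2]-O)@ex,(W[...,:2]-O)@ey,W[...,2]],-1)
t=mask(p,(78,80,40),(97,255,255))>0; print(t.sum(),np.median(S[t][:,2]))
for r in range(10,200,15):
    c=np.where(t[r])[0]
    if len(c)>5: print(r,c.min(),c.max(),S[r,c.min()+1].round(0),S[r,c.max()-1].round(0))
m=mask(p,(15,20,110),(40,105,255))>0; m&=(S[...,2]>150)
print("rail",m.sum(),np.percentile(S[m],[2,50,98],axis=0).round(0))
```

```text
15101 54.06520429644456
40 280 289 [ 13. 142.  55.] [ 19. 142.  55.]
55 282 302 [ 15. 129.  55.] [ 33. 129.  54.]
70 282 315 [ 15. 115.  54.] [ 46. 115.  54.]
85 282 329 [ 16. 101.  54.] [ 61. 101.  54.]
100 281 342 [15. 87. 54.] [75. 87. 54.]
115 281 355 [15. 72. 54.] [90. 72. 54.]
130 281 368 [16. 57. 54.] [105.  56.  53.]
145 280 382 [15. 41. 52.] [121.  41.  54.]
160 280 395 [15. 25. 54.] [137.  25.  54.]
175 280 396 [16.  8. 54.] [141.   8.  54.]
190 279 394 [15. -9. 55.] [140.  -9.  55.]
rail 10610 [[-22. -40. 203.]
 [-11.  55. 204.]
 [  1. 108. 205.]]
```

View pics/w3.png

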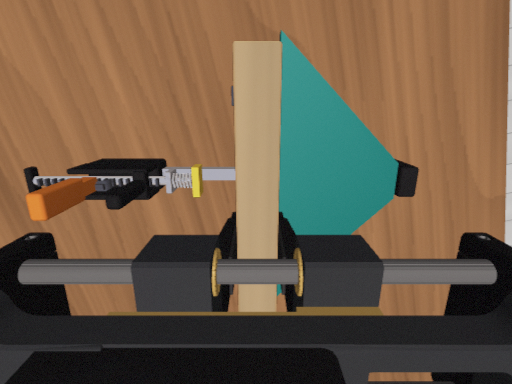

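The wrist view shows the rail at columns 235–280, parallel to the teal edge (col 281). Its measured centre is at shelf (-11, ~0), so it will drop between the lip and the edge. Lower it.

Emit:
drive_tool --deltas "0 0 -.25 0;0 0 -.3 0;0 0 -.25 0;0 0 -.15 0;0 0 -.1 0;0 0 -.05 0;0 0 -.05 0;0 0 -.02 0;0 0 0 0;0 0 0 0"

```text
t: 12.7
eef_pos: [630.9, -43.7, 52.7]
tcp_rot: [3.14, -0.0, 1.351]
ft_force: [0.2, 0.5, -1.3]
opening: 0.251
grip_force: 30.0
```

Emit:
drive_tool --deltas "0 0 -.01 0;0 0 -.01 0;0 0 -.01 0;0 0 0 0;0 0 0 0;0 0 0 0"

```text
t: 13.2
eef_pos: [630.7, -43.8, 49.1]
tcp_rot: [3.141, -0.0, 1.351]
ft_force: [0.5, -0.4, -0.9]
opening: 0.254
grip_force: 30.0
```

Emit:
drive_tool --deltas "0 0 -.01 0;0 0 0 0;0 0 0 0"

```text
t: 13.45
eef_pos: [630.7, -43.8, 49.0]
tcp_rot: [3.141, 0.0, 1.351]
ft_force: [-2.9, 0.2, 9.9]
opening: 0.252
grip_force: 30.0
```

Emit:
drive_tool --deltas "0 0 0 0;0 0 0 0;0 0 0 0;0 0 0 0;0 0 0 0;0 0 0 0" --gripper 0.55

```text
t: 13.95
eef_pos: [630.6, -43.7, 47.8]
tcp_rot: [-3.141, 0.0, 1.351]
ft_force: [-0.7, -0.2, 0.7]
opening: 0.451
grip_force: 0.0
```

Emit:
drive_tool --deltas "0 0 .1 0;0 0 .2 0;0 0 .3 0;0 0 .3 0;0 0 .3 0;0 0 .2 0;0 0 0 0;0 0 0 0"

```text
t: 14.62
eef_pos: [630.9, -43.7, 189.6]
tcp_rot: [3.139, -0.0, 1.351]
ft_force: [0.1, 1.0, -0.8]
opening: 0.45
grip_force: 0.0
```

```bash
cat > look.py <<'E'
from h import *
import sys
O=np.array([638.8,-47.7]); ex=np.array([.9761,-.2172]); ey=np.array([.2172,.9761])
def S_wrist(name):
    T=wristT(); p,d=env.read_camera("wrist"); cv2.imwrite(name,p[:,:,::-1])
    K=env.camera_params("wrist")["mtx"]
    v,u=np.mgrid[0:384,0:512]; q=np.stack([(u-K[0,2])/K[0,0]*d,(v-K[1,2])/K[0,0]*d,d],-1); W=q@T[:3,:3].T+T[:3,3]
    return p,d,np.stack([(W[...,:2]-O)@ex,(W[...,:2]-O)@ey,W[...,2]],-1)
def stats(n,S,m): print(n,m.sum(),np.percentile(S[m],[3,50,97],axis=0).round(1).tolist() if m.sum() else "")
if __name__=="__main__":
    p,d,S=S_wrist(sys.argv[1])
    z=S[...,2]; R=mask(p,(12,20,90),(40,125,255))>0
    m=R&(z>78)&(z<92)&(abs(S[...,0])<40); stats("rail",S,m)
    if m.sum():
        P=S[m][:,:2].astype(np.float32); b=cv2.boxPoints(cv2.minAreaRect(P)); print(b.round(1).tolist())
    t=mask(p,(78,80,40),(97,255,255))>0; stats("teal",S,t)
    stats("yellow",S,(mask(p,(24,130,120),(34,255,255))>0)&(d>0)&(z>30)&(z<75)&(abs(S[...,1])<25))
    stats("orange",S,(mask(p,(5,180,140),(15,255,255))>0)&(z>60)&(z<150)&(abs(S[...,1])<25))
    stats("orange top",S,(mask(p,(5,180,140),(15,255,255))>0)&(z>132)&(z<150)&(abs(S[...,1])<25))
E
python3 look.py pics/w4.png
```

```text
rail 4131 [[-21.3, -81.4, 83.6], [-10.2, 24.4, 85.0], [1.0, 105.1, 86.3]]
[[-22.5, -89.5], [1.5, -89.5], [2.0, 109.80000305175781], [-22.100000381469727, 109.80000305175781]]
teal 14368 [[12.9, -75.0, 52.7], [57.0, 19.6, 54.1], [130.3, 121.7, 55.5]]
yellow 193 [[-81.5, -13.7, 58.1], [-77.7, 1.2, 59.9], [-74.4, 17.4, 61.2]]
orange 609 [[-194.9, -7.3, 76.9], [-187.3, 8.9, 138.6], [-183.5, 14.1, 140.8]]
orange top 420 [[-195.2, -7.9, 134.8], [-187.9, 4.2, 139.4], [-183.5, 13.9, 140.9]]
```

Seated: rail top z 85, centre x ≈ -10, y ≈ 0, parallel. The pad face is at about -74. Now go over the trigger, turning -90°.

Emit:
drive_tool --deltas "-.136 .03 0 -.0385;-.136 .03 0 -.0385;-.136 .03 0 -.0385;-.136 .03 0 -.0385;-.136 .03 0 -.0385;-.136 .03 0 -.0385;-.136 .03 0 -.0385;-.136 .03 0 -.0385;-.136 .03 0 -.0385;-.136 .03 0 -.0385"

```text
t: 15.5
eef_pos: [493.3, -13.5, 186.8]
tcp_rot: [-3.141, 0.002, 0.136]
ft_force: [1.0, 0.6, 0.4]
opening: 0.451
grip_force: 0.0
```

Emit:
drive_tool --deltas "-.136 .03 0 -.0385;-.136 .03 0 -.0385;-.136 .03 0 -.038;0 0 0 0;0 0 0 0;0 0 0 0"

```text
t: 16.0
eef_pos: [454.4, -4.8, 187.6]
tcp_rot: [3.141, 0.0, -0.216]
ft_force: [0.8, 0.5, -0.5]
opening: 0.451
grip_force: 0.0
```

```bash
python3 look.py pics/w5.png
python3 - <<'E'
from h import *
s=env.state(); print(s["joints"].round(2))
E
```

```text
rail 1310 [[-22.0, -103.2, 78.5], [-21.3, -5.7, 84.0], [-19.7, 101.9, 86.1]]
[[-22.700000762939453, 109.69999694824219], [-22.299999237060547, -109.5999984741211], [-19.100000381469727, -109.5999984741211], [-19.5, 109.69999694824219]]
teal 0 
yellow 224 [[-80.9, -13.4, 58.7], [-78.0, 1.5, 60.1], [-75.0, 17.5, 61.4]]
orange 581 [[-195.1, -8.3, 76.9], [-183.7, 2.4, 138.0], [-182.7, 12.6, 140.7]]
orange top 353 [[-195.2, -8.4, 133.9], [-188.6, 2.2, 139.4], [-182.9, 12.7, 140.9]]
[-0.16  0.27  1.98 -0.    0.89  1.63]
```

View pics/w5.png

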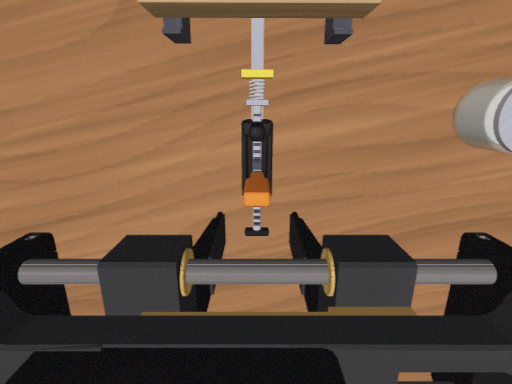

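The view shows the trigger at (257,190) centred between the fingers (222/293), the yellow pad at (257,73), and the rail rear face across the top. The rail spans y -109.6 to 109.7, so it is centred. Go down and pinch the trigger.

Emit:
drive_tool --deltas "-.01 0 -.2 0;0 0 -.25 0;0 0 -.2 0;0 0 -.15 0;0 0 -.1 0;0 0 -.05 0;0 0 0 0;0 0 0 0;0 0 0 0"

```text
t: 16.8
eef_pos: [453.3, -4.8, 93.5]
tcp_rot: [3.142, -0.001, -0.219]
ft_force: [0.1, 0.3, 0.1]
opening: 0.453
grip_force: 0.0
```

Emit:
drive_tool --deltas "0 0 0 0;0 0 0 0;0 0 0 0;0 0 0 0;0 0 0 0;0 0 0 0" --gripper 1

```text
t: 17.3
eef_pos: [453.1, -4.2, 93.3]
tcp_rot: [-3.141, -0.001, -0.22]
ft_force: [1.0, 7.6, 2.5]
opening: 0.249
grip_force: 30.0
```

```bash
python3 look.py pics/w6.png
```

```text
rail 0 
teal 0 
yellow 559 [[-81.6, -14.1, 58.5], [-77.9, 1.5, 60.0], [-74.3, 17.2, 61.3]]
orange 1757 [[-193.1, -8.1, 74.4], [-183.5, 3.0, 135.6], [-182.7, 12.5, 140.7]]
orange top 984 [[-193.6, -9.1, 133.2], [-186.8, 1.7, 139.3], [-182.9, 12.6, 140.8]]
```

Emit:
drive_tool --deltas ".037 .002 0 0;.037 -.008 0 0;.037 -.008 0 0;.037 -.008 0 0;.037 -.008 0 0;.037 -.008 0 0;.032 -.007 0 0;0 0 0 0;0 0 0 0"

```text
t: 18.1
eef_pos: [477.6, -9.6, 93.3]
tcp_rot: [3.141, 0.001, -0.219]
ft_force: [-4.8, -4.6, 6.3]
opening: 0.248
grip_force: 30.0
```

```bash
python3 look.py pics/w7.png
```

```text
rail 0 
teal 0 
yellow 515 [[-63.2, -14.2, 58.8], [-59.8, 1.6, 60.0], [-56.5, 17.4, 61.3]]
orange 1616 [[-167.9, -8.4, 85.9], [-158.6, 3.5, 137.4], [-157.6, 12.7, 140.7]]
orange top 984 [[-168.3, -9.0, 132.9], [-161.7, 2.1, 139.4], [-157.8, 12.7, 140.9]]
```

The trigger moved 25 mm and the pad 18 mm. Back, and stroke again.

Emit:
drive_tool --deltas "-.05 .011 0 0;-.05 .011 0 0;-.05 .011 0 0;-.05 .011 0 0;-.044 .01 0 0;0 0 0 0;0 0 0 0"

```text
t: 18.73
eef_pos: [453.5, -4.2, 93.3]
tcp_rot: [3.141, 0.0, -0.219]
ft_force: [-3.0, -4.6, 3.9]
opening: 0.249
grip_force: 30.0
```

```bash
python3 look.py pics/w8.png|tail -3
```

```text
yellow 580 [[-63.3, -14.1, 58.6], [-59.8, 1.6, 60.0], [-56.4, 17.5, 61.4]]
orange 1793 [[-192.7, -8.0, 75.7], [-183.1, 3.0, 134.5], [-182.3, 12.6, 140.7]]
orange top 969 [[-193.0, -9.0, 133.0], [-186.5, 1.9, 139.4], [-182.5, 12.7, 140.8]]
```

Emit:
drive_tool --deltas ".037 -.008 0 0;.037 -.008 0 0;.037 -.008 0 0;.037 -.008 0 0;.037 -.008 0 0;.037 -.008 0 0;.030 -.007 0 0;0 0 0 0;0 0 0 0"

```text
t: 19.53
eef_pos: [478.3, -9.8, 93.3]
tcp_rot: [3.141, 0.001, -0.219]
ft_force: [-5.3, -6.1, 6.5]
opening: 0.251
grip_force: 30.0
```

```bash
python3 look.py pics/w9.png|tail -3
```

```text
yellow 579 [[-38.5, -13.8, 58.6], [-35.0, 1.6, 59.9], [-31.6, 17.5, 61.3]]
orange 1593 [[-167.3, -8.4, 91.8], [-157.8, 3.5, 137.4], [-156.9, 12.7, 140.6]]
orange top 982 [[-167.5, -9.0, 133.1], [-160.9, 1.8, 139.4], [-157.0, 12.7, 140.8]]
```

Emit:
drive_tool --deltas "-.05 .006 0 0;-.05 .011 0 0;-.05 .011 0 0;-.05 .011 0 0;-.045 .01 0 0;0 0 0 0;0 0 0 0"

```text
t: 20.17
eef_pos: [454.0, -4.3, 93.3]
tcp_rot: [3.141, 0.0, -0.219]
ft_force: [-2.1, -1.7, 6.9]
opening: 0.252
grip_force: 30.0
```

Emit:
drive_tool --deltas ".037 -.008 0 0;.037 -.008 0 0;.037 -.008 0 0;.037 -.008 0 0;.037 -.008 0 0;0 0 0 0;0 0 0 0"

```text
t: 20.75
eef_pos: [472.2, -8.4, 93.3]
tcp_rot: [3.141, 0.001, -0.219]
ft_force: [-5.2, -2.4, 10.1]
opening: 0.251
grip_force: 30.0
```

Emit:
drive_tool --deltas ".03 -.007 0 0;.03 -.007 0 0;0 0 0 0;0 0 0 0;0 0 0 0"

```text
t: 21.17
eef_pos: [477.4, -9.6, 93.3]
tcp_rot: [3.141, 0.003, -0.219]
ft_force: [-6.6, -0.9, 13.3]
opening: 0.251
grip_force: 30.0
```

```bash
python3 look.py pics/w10.png|tail -3
python3 - <<'E'
from h import *
p,d=env.read_camera("top"); cv2.imwrite("pics/t10.png",p[:,:,::-1]); a=cv2.resize(p[95:215,220:340],(480,480),interpolation=cv2.INTER_CUBIC)
p,d=env.read_camera("scene"); b=cv2.resize(p[170:260,140:290],(800,480),interpolation=cv2.INTER_CUBIC)[:,:310+10] if 0 else cv2.resize(p[165:255,150:210+0],(320,480),interpolation=cv2.INTER_CUBIC)
w=cv2.imread("pics/w10.png"); cv2.imwrite("pics/c10.png",w)
E
```

```text
yellow 47 [[-19.9, -13.7, 58.7], [-19.5, 0.9, 60.0], [-19.1, 16.9, 61.3]]
orange 1649 [[-168.0, -8.4, 85.3], [-158.7, 3.1, 136.9], [-157.8, 12.6, 140.7]]
orange top 984 [[-168.3, -9.0, 133.1], [-161.7, 1.8, 139.4], [-157.9, 12.7, 140.8]]
```

View pics/w10.png

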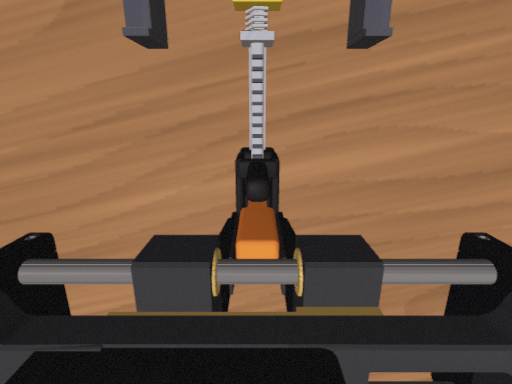

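The pad (257,5) is at the top edge with its rear face at x ≈ -20, so its front is at -12 and the rail should be at or near flush. The flange is at (257,38). I'll measure the flange-to-pad gap, which is 22 when unloaded.

```bash
cat > gap.py <<'E'
from look import *
p,d,S=S_wrist("pics/g.png"); z=S[...,2]
hs=cv2.cvtColor(p,cv2.COLOR_RGB2HSV); 
m=(z>57)&(z<66)&(abs(S[...,1]-1.5)<11)&(abs(S[...,1]-1.5)>6.5)&(S[...,0]>-85)&(hs[...,1]<60)
x=np.sort(S[m][:,0]); print("flange",len(x),np.percentile(x,[1,50,99]).round(1))
y=(mask(p,(22,110,90),(36,255,255))>0)&(z>55)&(z<66)&(abs(S[...,1])<20); 
if y.sum(): print("pad back",y.sum(),np.percentile(S[y][:,0],[1,99]).round(1))
r=env.state(); print(r["t"],r["eef_pos"].round(1),"Fx_shelf",(r["ft_force"][:2]@ex).round(1))
E
python3 gap.py
```

```text
flange 134 [-44.3 -41.7 -38.6]
pad back 187 [-20.5 -19.1]
21.3667 [477.4  -9.6  93.3] Fx_shelf -8.0
```

The gap is 18 and the force 8 N, less the 4 N spring, so the squeeze is about 4 mm. One more tooth (8 mm) is needed: go back 12 and forward a bit under 10.

Emit:
drive_tool --deltas "-.039 .009 0 0;-.039 .009 0 0;-.039 .008 0 0;0 0 0 0;0 0 0 0"

```text
t: 21.78
eef_pos: [466.6, -7.1, 93.3]
tcp_rot: [3.141, 0.0, -0.219]
ft_force: [-3.8, -1.5, 7.8]
opening: 0.249
grip_force: 30.0
```

```bash
python3 gap.py
```

```text
flange 153 [-48.3 -45.5 -42.2]
21.8333 [466.7  -7.2  93.3] Fx_shelf -3.3
```

Emit:
drive_tool --deltas ".025 -.006 0 0;.025 -.006 0 0;.01 -.002 0 0;0 0 0 0;0 0 0 0;0 0 0 0"

```text
t: 22.33
eef_pos: [472.8, -8.5, 93.3]
tcp_rot: [3.141, 0.0, -0.22]
ft_force: [-4.2, -1.3, 8.9]
opening: 0.257
grip_force: 30.0
```

```bash
python3 gap.py
```

```text
flange 127 [-48.2 -45.7 -42.5]
22.3833 [472.7  -8.5  93.3] Fx_shelf -3.2
```

The jaw slipped back 3.6 mm and no new tooth engaged. I'll return to near rest and stroke forward with measurements on the way. Target flange is about -32.3.

Emit:
drive_tool --deltas "-.045 .01 0 0;-.045 .01 0 0;-.045 .01 0 0;-.045 .01 0 0;0 0 0 0;0 0 0 0"

```text
t: 22.88
eef_pos: [455.0, -4.5, 93.3]
tcp_rot: [3.141, -0.0, -0.219]
ft_force: [-1.0, -2.2, 6.4]
opening: 0.251
grip_force: 30.0
```

```bash
python3 gap.py
```

```text
flange 160 [-48.3 -46.  -42.6]
22.9333 [455.1  -4.6  93.3] Fx_shelf -0.6
```

Emit:
drive_tool --deltas ".03 -.007 0 0;.03 -.007 0 0;.02 -.004 0 0;0 0 0 0;0 0 0 0;0 0 0 0"

```text
t: 23.43
eef_pos: [461.8, -6.1, 93.3]
tcp_rot: [3.141, 0.002, -0.219]
ft_force: [-6.4, 0.3, 11.6]
opening: 0.255
grip_force: 30.0
```

```bash
python3 gap.py
```

```text
flange 162 [-44.5 -42.1 -38.3]
23.4833 [461.8  -6.1  93.3] Fx_shelf -6.2
```

Engaged, with the squeeze at about 4. Advance 6 mm more.

Emit:
drive_tool --deltas ".02 -.004 0 0;.02 -.005 0 0;.015 -.003 0 0;0 0 0 0;0 0 0 0;0 0 0 0"

```text
t: 23.98
eef_pos: [466.1, -7.0, 93.2]
tcp_rot: [3.141, 0.005, -0.219]
ft_force: [-12.2, 0.6, 17.8]
opening: 0.253
grip_force: 30.0
```

```bash
python3 gap.py
```

```text
flange 157 [-40.3 -37.8 -34.5]
24.0333 [466.1  -7.   93.2] Fx_shelf -12.6
```

Emit:
drive_tool --deltas ".015 -.003 0 0;.01 -.002 0 0;0 0 0 0;0 0 0 0;0 0 0 0;0 0 0 0;0 0 0 0;0 0 0 0"

```text
t: 24.7
eef_pos: [468.0, -7.5, 93.2]
tcp_rot: [3.141, 0.006, -0.219]
ft_force: [-15.6, 1.0, 19.1]
opening: 0.252
grip_force: 30.0
```

```bash
python3 gap.py
python3 - <<'E'
from look import *
p,d=env.read_camera("top"); cv2.imwrite("pics/t11.png",cv2.resize(p[90:220,210:370],(640,520),interpolation=cv2.INTER_CUBIC)[:,:,::-1])
r=np.zeros(p.shape[:2],np.uint8); m=mask(p,(15,20,120),(40,98,255)); r[110:160,230:325]=m[110:160,230:325]
c=max(cv2.findContours(r,0,1)[0],key=cv2.contourArea); b=cv2.boxPoints(cv2.minAreaRect(c)); w=ray("top",b,85)[:,:2]-O
print("rail shelf",np.c_[w@ex,w@ey].round(1).tolist())
E
```

```text
flange 160 [-38.6 -36.2 -32.8]
24.75 [468.   -7.5  93.2] Fx_shelf -15.9
rail shelf [[-12.6, 107.3], [14.0, 107.5], [14.0, -113.9], [-12.5, -113.9]]
```

View pics/t11.png

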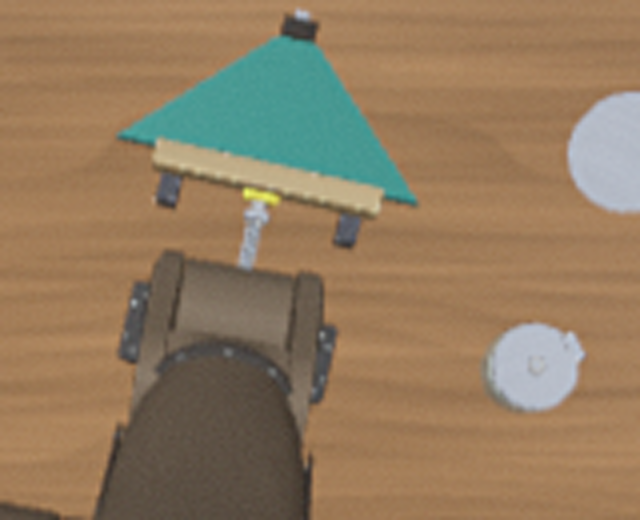

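The view shows the rail at (265,178), flush and parallel against the teal edge, with the pad at (262,196) pressing on it. The flange is at -32.8, so the squeeze is about 9.5 mm, and the trigger is held. Handing in.

```bash
python3 -c "
from cell import env
print(env.job_done())"
```

```text
the job is handed in; nothing more can be done
None
```

I handed the job in with the rail on both brackets, centred and flush with the board edge. The pad spring was squeezed by about 9.5 mm (half its travel), and the gripper was still holding the trigger forward; the hand-in returned no verdict.

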